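# Fetch the shaker cap from under the clamped caddy with the bar reacher

## Robot

A 7-joint arm with a two-finger parallel gripper is mounted at the origin on the work surface. World frame = base frame: x ahead of the robot, y to its left, z up, the work surface at z = 0. Lengths are in m, angles in rad, forces in N, time in s.
With the tool pointing down it reaches from about 0.425 to 0.95 m from the base axis. Payload 4.7 kg.
Tool frame: the origin (TCP) lies between the finger pads; the fingertips stand 14 mm ahead of it and the grasp point (between the pads) lies 5 mm behind it; z points along the fingers, y is the direction in which the jaws open and shut (so a half turn about z gives the same grasp; the last joint's range is limited). The gripper opens to 87 mm and grips with 3 to 60 N. Pads are 19 mm wide; open, the fingers measure 117 mm over their backs; the gripper's body (75 mm by 190 mm) begins 51 mm behind the grasp point.
Start: joints at [-0.029, 0.469, -0.049, 1.532, 0.024, 1.141, -0.082], TCP at [0.675, 0, 0.237] pointing down, gripper open.
Joint ranges: [-2.59, 2.59], [-0.33, 1.99], [-1.39, 1.29], [0.1, 2.45], [-1.04, 4.18], [0.21, 1.99], [-2.66, 2.66]. Speed limits (rad/s): [2.57, 2.57, 3.14, 3.14, 3.14, 3.14, 3.14].

## Interface

Orientations are given as [roll, pitch, yaw] about the fixed x, y, z axes, in that order (R = Rz(yaw) Ry(pitch) Rx(roll)).
In Python, from bench import r gives the robot as it stands.
- The arm moves only by the shell command python3 -m pendant 'ROWS' [OPENING]. ROWS is JSON, a list that holds one entry, the list of rows, each a list of 6 numbers: the shift along the world's x, y, z normalised to -1 to 1, where 1 is 400 mm, then the turn, a rotation vector about the world's x, y, z normalised to -1 to 1, where 1 is 360 degrees. A call has 1 to 5 rows; each row is the pose to reach, as a shift and turn from the pose commanded when the call began, turning the shorter way round; what a row does not reach only later rows make up. A row lasts 1/12 s, in which the tool goes at most 41.7 mm and 7.16 degrees, less where a joint would pass 70% of its speed; a pose out of reach is approached as far as the arm can. A call with a number of a shift or a turn outside -1 to 1 is refused whole. A call with a gripper value outside its range is refused whole. OPENING is the opening, from -1 (shut) to 1 (fully open), set as the call begins (- or left out, the last holds). The fingers move at their own pace and stop on an object; the grip force is fixed at half the most. Time passes only in rows, so rows that repeat a pose let the fingers close. It gives the time, the measured TCP pose, the force and the opening at its end, in the units of the state.
- r.observe(): the state, without advancing time (a new reading comes with each control period).
- r.capture(name): name is "scene" or "side" or "wrist"; returns a dict with "color" (400x640x3 uint8, red, green, blue), "z_map" (400x640 float32, m along the optical axis (not along the pixel's ray), 0 where there is no reading), "K" (3x3 intrinsics, pixels), "distortion" ([k1, k2, p1, p2, k3] as OpenCV has them; the pictures are not rectified), "R" (3x3) and "t" (3): a world point X has camera coordinates R X + t. Camera axes: x right, y down, z forward; pixel columns grow to the right and rows downward; lengths in m; the calibration is good to about 2 mm. A picture is of the moment at which its call begins.
- r.hand_in(): hands the job in, once; it reports no verdict.
The state is a dict: "clock": time; "joint_positions": joint angles; "qvel": joint speeds; "effort": joint torques, N m; "eef_pos": TCP position; "orientation": TCP orientation; "force": force on the tool from outside, world axes, zero at the start; "ft_torque": the same for the moment, N m; "gripper_width": finger opening in m.
Only numpy, scipy, OpenCV 4.12 (cv2) and the standard library are available. Lean on these libraries where they do the work, as an engineer would, in place of code of your own. Each camera call takes 0.05 s, during which the arm holds its last target.

## Task

The shaker's small steel cap has slid under the pour-spout caddy, which is clamped down. Pick up the bar reacher by its grips, reach into the low gap and squeeze the trigger so that its jaws close on the cap, then lift the cap out and set it down upright in the white enamel dish, without dropping it. Do not touch the cap with the gripper's fingers; when it is in the dish, let it go, lay the reacher flat on the cart top and leave everything else as it stands.

Things in the scene. Friction and masses are not known exactly. Their poses are not given: they have to be found in the camera images.
- reacher_grip (a point): Grasp point of the reacher (pick-up tool, 0.26 kg, lying flat): midway between its two upright black grip plates, 40 mm above its underside. x along the shaft towards the jaws, y left, z up. Plates: 36 mm long, 12 to 62 mm above the underside, outer faces at y = -28 (fixed grip) and +28 mm (trigger). The tool balances close to here.
- reacher_jaws (a point): Centre between the reacher's two jaws, 150 mm ahead of (x) and 22 mm below reacher_grip, same axes. Each jaw is a plate 6 mm thick, from 21 mm behind to 25 mm ahead of this point and 4 to 32 mm above the underside. Open, they are 60 mm apart inside, 72 mm over the outsides.
- trigger (a joint): Trigger travel towards the fixed grip, m: 0 released (56 mm over the plates), 0.014 fully squeezed (42 mm over the plates, jaws 25 mm apart). Each jaw moves 1.25 times this. A spring returns it: 6 N at first, 10 N at the end. On the cap it stops near 0.0096; 20 to 25 N on the plates then holds the cap firmly. Kept at 50 to 53 mm over the plates, the tool is carried with jaws open.
- jaw_left: The reacher's jaw on its +y side, steel with a rubber face; origin at its middle near the cross head.
- jaw_right: The reacher's jaw on its -y side; as jaw_left.
- reacher: The whole reacher: origin on its underside, 40 mm below reacher_grip, same axes. Runs from x = -94 mm (pommel) to +175 mm (jaw ends). Shaft 12 mm square, lower face 21 mm up; feet at x = 0 and x = 115 mm reach the underside. A cross head 96 mm wide at x = 115 mm, 22 to 34 mm up, carries the jaws. Apart from the plates it is at most 42 mm high.
- cap_centre (a point): Centre (half-way up) of the shaker's steel cap: a plain upright cylinder 36 mm in diameter with a domed top, 34 mm tall, straight-sided up to 22 mm, 50 g. It stands on the cart top in the left or the right bay under the caddy. z is its upright axis.
- cap: The same cap; origin at the centre of its underside.
- stopper_centre (a point): Centre of a black rubber stopper (42 mm across its wide top, 34 mm tall) standing in the caddy's other bay. Not wanted: leave it there.
- caddy: Grey rack clamped to the cart. Origin: centre of its underside; x to its rear, y left. Fins (x -75 to 75 mm, 8 mm thick) at y = -145, 0, 145 mm make two bays, open to the front (-x); 62 mm high gap under the slatted deck. A carry rail (12 mm thick) crosses in front at x = -125 mm, 140 mm up: an upright gripper at a bay hits it, one leaned back 30 to 45 degrees (body away from the caddy) clears it.
- dish: White enamel salt-rim dish, empty, loose (0.4 kg): outside radius 72 mm at the rim, 16 mm high, wall 3 mm, flat floor of radius 60 mm at 4 mm above the cart top. Origin: centre of its underside.
- shaker: Steel cobbler shaker without its cap, 88 mm across, 200 mm tall, a bystander. Origin: centre of its underside.
- cup: Clear measuring cup, 80 mm across, 95 mm tall, handle at its +y side, a bystander. Origin: centre of its underside.
- pourer: Blue plastic bottle pourer standing on its plug, 34 mm across, 57 mm tall, a bystander. Origin: centre of its underside.
- jigger: Steel double jigger, 46 mm across, 62 mm tall, a bystander. Origin: centre of its underside.
Things that resemble listed ones, but are neither listed nor needed, are in the scene too. Several things have the shape of the dish; the one meant has the colours described above.

How it is judged:
By the outcome, as a careful person would: the job done as asked, in the order asked, and still so for the second after the job is handed in, with the robot touching nothing.
It also fails if it takes over 54 s, if anything falls off the work surface, if the arm or the gripper's body presses on something with over 40 N, if the wrist force passes 120 N, or if a joint passes its speed limit or range.

## Working session

There is one attempt and no reset: what is moved stays moved. The work goes in short steps, Python scripts to look and compute and a shell command to move; the robot and the scene stay as the last step left them, time stands still between calls to the robot, and variables do not carry over. Pictures are saved under pics/ and viewed, and the job is handed in when it is done.

```bash
ls; mkdir -p pics
cat > h.py <<'E'
import numpy as np,cv2
from bench import r
def ray(c,u,v):
    K=np.array(c["K"]);d=np.array(c["distortion"])
    p=cv2.undistortPoints(np.array([[[u,v]]],float),K,d)[0,0]
    R=np.array(c["R"]);t=np.array(c["t"])
    return -R.T@t, R.T@np.array([p[0],p[1],1.])
def onz(c,u,v,z):
    o,d=ray(c,u,v); return o+d*(z-o[2])/d[2]
def pt(c,u,v):
    o,d=ray(c,u,v); return o+d*float(c["z_map"][int(v),int(u)])
def proj(c,X):
    rv=cv2.Rodrigues(np.array(c["R"]))[0]
    return cv2.projectPoints(np.array(X,float).reshape(-1,3),rv,np.array(c["t"]),np.array(c["K"]),np.array(c["distortion"]))[0][:,0]
def save(c,n): cv2.imwrite(f"pics/{n}.png",c["color"][:,:,::-1])
def xyzmap(c):
    K=np.array(c["K"]);d=np.array(c["distortion"]);h,w=c["z_map"].shape
    uu,vv=np.meshgrid(np.arange(w),np.arange(h))
    p=cv2.undistortPoints(np.stack([uu,vv],-1).reshape(-1,1,2).astype(float),K,d)[:,0]
    z=c["z_map"].reshape(-1,1)
    P=np.hstack([p*z,z]); R=np.array(c["R"]);t=np.array(c["t"])
    return ((P-t)@R).reshape(h,w,3)
E
python3 - <<'E'
from h import *
import pickle
for n in ["scene","side","wrist"]:
    c=r.capture(n); save(c,n+"0"); pickle.dump(c,open(n+"0.pkl","wb"))
    print(n,-np.array(c["R"]).T@np.array(c["t"]),(c["z_map"]>0).mean())
s=r.observe();print(s)
E
```

```text
pics
scene [ 1.28941865 -0.15389132  1.15239819] 0.996109375
side [ 0.51025647 -0.79825474  0.53326067] 0.99602734375
wrist [0.67493963 0.07305865 0.38310613] 0.996125
{'clock': 0.15, 'joint_positions': array([-0.02889673,  0.46926244, -0.04859237,  1.53338555,  0.02409355,
        1.14098305, -0.0823041 ]), 'qvel': array([-2.50666557e-04, -3.01671105e-03,  8.52562262e-04, -2.61341436e-03,
       -3.97978071e-04,  2.04192731e-04, -1.37106519e-05]), 'effort': array([ 7.46239912e-04, -5.08426881e+01, -8.08802387e-02, -2.36421436e+01,
       -6.13636756e-02,  3.56170710e-02,  1.36465555e-04]), 'eef_pos': array([6.74582766e-01, 1.75495134e-05, 2.35750637e-01]), 'orientation': array([-3.14013981e+00,  3.87139360e-05,  1.57080886e+00]), 'force': array([ 0.41674134, -0.12928149, -0.37251836]), 'ft_torque': array([ 0.00857005,  0.02184298, -0.03388402]), 'gripper_width': 0.08713435467846291}
```

View pics/scene0.png

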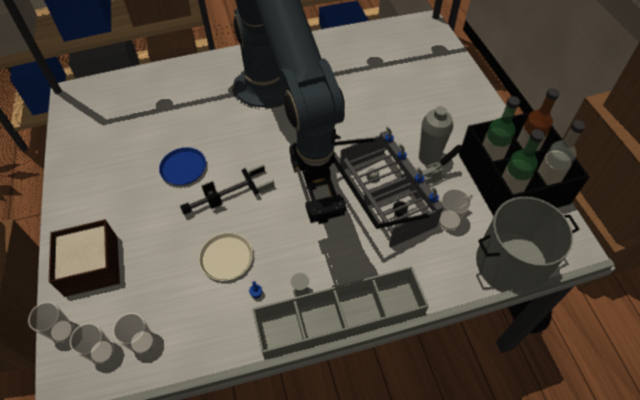

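View pics/side0.png

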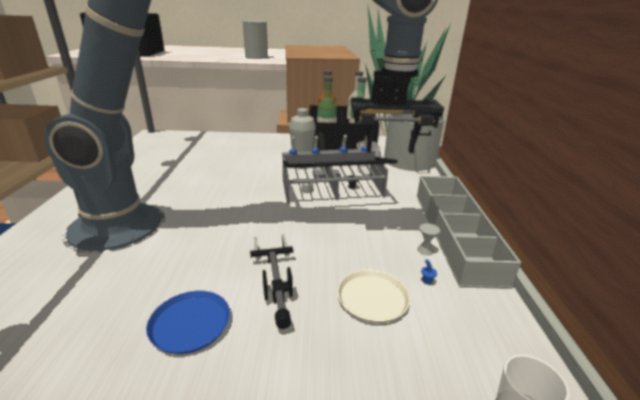

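View pics/wrist0.png

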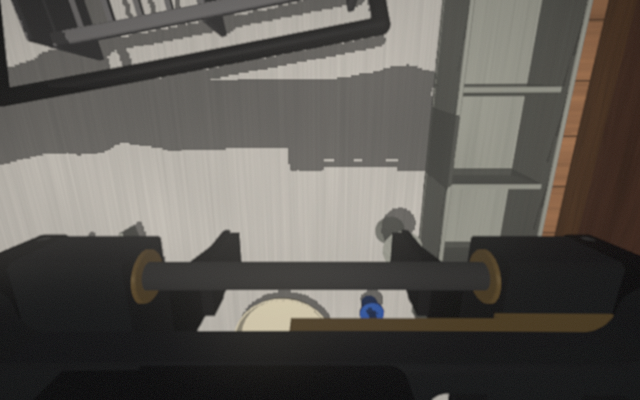

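Run:
```python
from h import *
import pickle
S=pickle.load(open("scene0.pkl","rb"));D=pickle.load(open("side0.pkl","rb"))
a=cv2.resize(S["color"][110:260,320:480],(640,600),interpolation=cv2.INTER_CUBIC)
b=cv2.resize(D["color"][100:220,270:410],(700,600),interpolation=cv2.INTER_CUBIC)
def g(x): return (255*(x/255.)**0.6).astype(np.uint8)
cv2.imwrite("pics/cadS.png",g(a)[:,:,::-1]);cv2.imwrite("pics/cadD.png",g(b)[:,:,::-1])
c=cv2.resize(D["color"][225:335,140:420],(800,314),interpolation=cv2.INTER_CUBIC)
d=cv2.resize(S["color"][140:290,150:290],(560,600),interpolation=cv2.INTER_CUBIC)
cv2.imwrite("pics/tD.png",g(c)[:,:,::-1]);cv2.imwrite("pics/tS.png",g(d)[:,:,::-1])
print(S["color"][257,226],S["color"][166,183],S["color"][230,150],D["color"][297,373],D["color"][300,420])
```

```text
[181 169 139] [ 23  48 107] [161 154 142] [234 228 202] [225 221 212]
```

View pics/cadS.png

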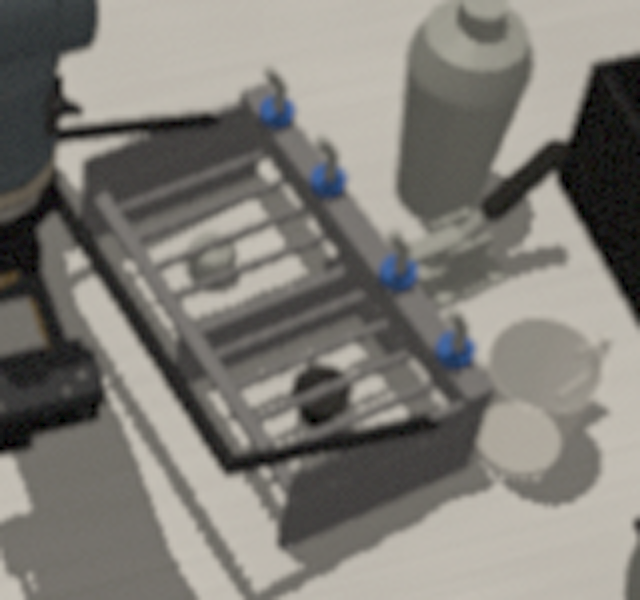

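View pics/cadD.png

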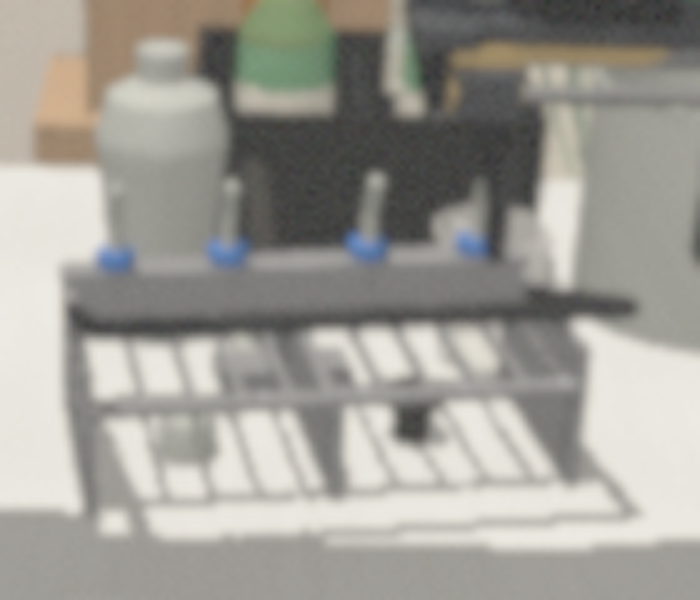

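View pics/tS.png

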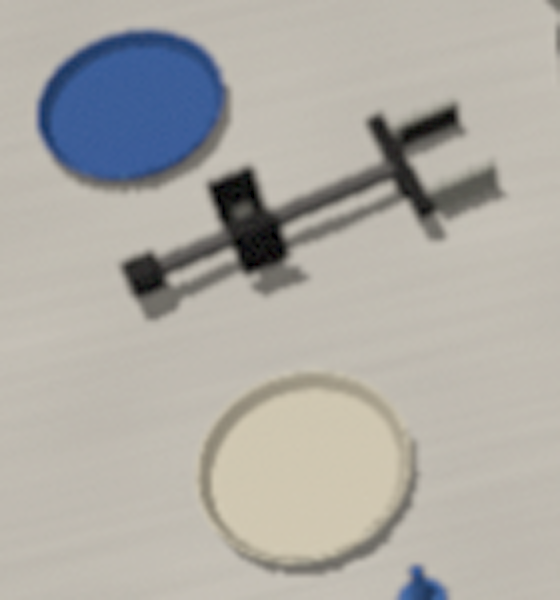

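View pics/tD.png

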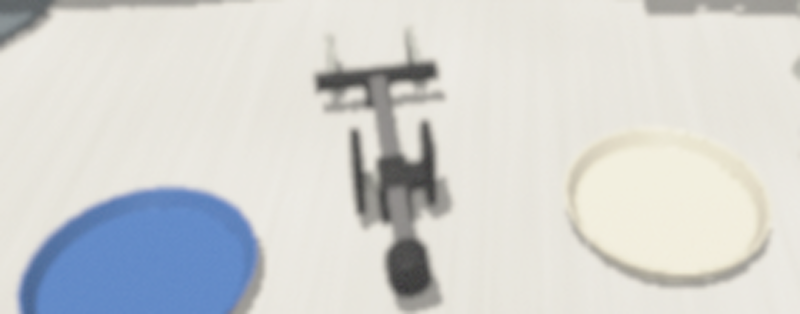

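Run:
```python
from h import *
import pickle
S=pickle.load(open("scene0.pkl","rb"));D=pickle.load(open("side0.pkl","rb"))
for nm,c,box in (("S",S,(180,160,275,220)),("D",D,(240,230,300,330))):
    X=xyzmap(c);g=c["color"].astype(int).max(2)
    u0,v0,u1,v1=box
    m=np.zeros(g.shape,bool);m[v0:v1,u0:u1]=True
    m&=(X[:,:,2]>0.008)&(X[:,:,2]<0.09)&(c["color"].max(2)-c["color"].min(2)<60)
    P=X[m]; print(nm,len(P),P.min(0),P.max(0))
    # bands of height
    for lo,hi in((.01,.02),(.02,.045),(.045,.075)):
        q=P[(P[:,2]>lo)&(P[:,2]<hi)]; print(lo,hi,len(q),q.min(0).round(3),q.max(0).round(3))
    q=P[:,:2];mu=q.mean(0);w,v=np.linalg.eigh(np.cov((q-mu).T));print(mu,v[:,1],np.degrees(np.arctan2(v[1,1],v[0,1])))
    a=v[:,1]*np.sign(v[1,1]);n=np.array([-a[1],a[0]])
    s=(q-mu)@a;t=(q-mu)@n
    for lo in np.arange(-.16,.16,.01):
        k=(s>=lo)&(s<lo+.01)
        if k.any(): print(f"{lo:.2f} n{k.sum()} t {t[k].min():.3f} {t[k].max():.3f} z {P[k,2].min():.3f} {P[k,2].max():.3f}")
# dishes
for nm,c,uv in (("S",S,(226,257)),("D",D,(373,296))):
    X=xyzmap(c);u,v=uv
    rgb=c["color"].astype(int); 
    m=(abs(X[:,:,2]-0.010)<0.010)
    hsv=cv2.cvtColor(c["color"],cv2.COLOR_RGB2HSV); print("hsv",hsv[v,u],hsv[v,u+60])
```

```text
S 1110 [ 0.28805833 -0.33537122  0.00800366] [ 0.49565273 -0.06624367  0.06540288]
0.01 0.02 127 [ 0.297 -0.33   0.01 ] [ 0.473 -0.066  0.02 ]
0.02 0.045 811 [ 0.366 -0.335  0.02 ] [ 0.475 -0.067  0.045]
0.045 0.075 147 [ 0.41  -0.266  0.045] [ 0.473 -0.219  0.065]
[ 0.43094275 -0.20222687] [-0.19115574  0.98155972] 101.02023977085791
-0.14 n26 t -0.018 0.004 z 0.022 0.042
-0.13 n39 t -0.020 0.005 z 0.021 0.043
-0.12 n37 t -0.020 0.095 z 0.008 0.045
-0.11 n25 t -0.012 0.093 z 0.010 0.034
-0.10 n23 t -0.011 0.090 z 0.010 0.035
-0.09 n24 t -0.011 0.089 z 0.009 0.037
-0.08 n23 t -0.011 0.093 z 0.010 0.037
-0.07 n24 t -0.012 0.093 z 0.010 0.052
-0.06 n98 t -0.033 0.094 z 0.012 0.065
-0.05 n98 t -0.034 0.100 z 0.012 0.064
-0.04 n99 t -0.033 0.116 z 0.009 0.064
-0.03 n61 t -0.033 0.137 z 0.009 0.065
-0.02 n21 t -0.008 0.149 z 0.010 0.035
-0.01 n19 t -0.009 0.005 z 0.022 0.037
0.00 n19 t -0.009 0.006 z 0.025 0.039
0.01 n19 t -0.010 0.004 z 0.020 0.035
0.02 n19 t -0.009 0.009 z 0.019 0.037
0.03 n17 t -0.007 0.008 z 0.024 0.036
0.04 n22 t -0.075 0.006 z 0.008 0.035
0.05 n18 t -0.006 0.007 z 0
[... 1094 characters left out ...]
 -0.028 0.028 z 0.027 0.062
0.00 n24 t -0.024 0.026 z 0.030 0.061
0.01 n17 t -0.006 0.005 z 0.030 0.033
0.02 n21 t -0.005 0.006 z 0.025 0.033
0.03 n21 t -0.006 0.005 z 0.030 0.034
0.04 n21 t -0.005 0.006 z 0.022 0.033
0.05 n15 t -0.006 0.005 z 0.029 0.033
0.06 n18 t -0.005 0.006 z 0.025 0.033
0.07 n16 t -0.006 0.005 z 0.030 0.033
0.08 n19 t -0.005 0.032 z 0.024 0.033
0.09 n253 t -0.046 0.047 z 0.009 0.035
0.10 n66 t -0.047 0.046 z 0.008 0.034
0.11 n14 t -0.035 0.035 z 0.029 0.031
0.12 n19 t -0.034 0.036 z 0.020 0.032
0.13 n16 t -0.035 0.036 z 0.021 0.032
0.14 n20 t -0.034 0.036 z 0.008 0.032
0.15 n15 t -0.036 0.035 z 0.029 0.032
hsv [ 21  59 181] [ 19  30 159]
hsv [ 24  33 234] [ 22  17 222]
```

Run:
```python
from h import *
import pickle
S=pickle.load(open("scene0.pkl","rb"));D=pickle.load(open("side0.pkl","rb"))
X=xyzmap(D)
m=np.zeros(X.shape[:2],bool);m[230:330,240:300]=1
P=X[m&(X[:,:,2]>.008)&(X[:,:,2]<.09)]
mu=np.array([.43409,-.2297]);th=np.radians(102.43);a=np.array([np.cos(th),np.sin(th)]);n=np.array([-a[1],a[0]])
s=(P[:,:2]-mu)@a;t=(P[:,:2]-mu)@n
k=P[:,2]>.045;print("plates s",np.percentile(s[k],[1,50,99]),"t",t[k].min(),t[k].max())
for sd in(1,-1):
  kk=k&(t*sd>0);print(sd,np.percentile(s[kk],[0,100]))
k=(abs(t)>.038);print("head s",np.percentile(s[k],[1,50,99]))
print("ends",s.min(),s.max())
# dish: points z .010-.018 in region
for c,box in((S,(195,230,260,285)),(D,(330,262,415,328))):
    X=xyzmap(c);u0,v0,u1,v1=box
    Q=X[v0:v1,u0:u1].reshape(-1,3);q=Q[(Q[:,2]>.0135)&(Q[:,2]<.02)][:,:2].astype(np.float32)
    (cx,cy),R=cv2.minEnclosingCircle(q);print("dish",len(q),cx,cy,R, np.median(Q[:,2]))
    A=np.c_[2*q,np.ones(len(q))];sol=np.linalg.lstsq(A,(q**2).sum(1),rcond=None)[0];print(sol[:2],np.sqrt(sol[2]+sol[:2]@sol[:2]))
# caddy cap region
X=xyzmap(D)
for nm,(u0,v0,u1,v1) in(("cap",(298,178,316,196)),("stop",(346,176,362,190))):
    Q=X[v0:v1,u0:u1].reshape(-1,3);C=D["color"][v0:v1,u0:u1].reshape(-1,3)
    k=(Q[:,2]>.006)&(Q[:,2]<.045);print(nm,k.sum(),Q[k].min(0),Q[k].max(0),np.median(Q[k],0))
X=xyzmap(S)
u0,v0,u1,v1=320,110,480,260
Q=X[v0:v1,u0:u1].reshape(-1,3)
for lo in np.arange(0.0,.2,.01):
    k=(Q[:,2]>lo)&(Q[:,2]<lo+.01);print(round(lo,2),k.sum())
```

```text
plates s [-0.03422324 -0.02562237  0.00032543] t -0.028100739798962337 0.027656646051277444
1 [-0.0343187   0.00171271]
-1 [-0.03430608  0.00052426]
head s [0.09051625 0.09349247 0.1071004 ]
ends -0.1109464842964035 0.15840463828971163
dish 145 0.6305219531059265 -0.24060013890266418 0.07289235293865204 0.0016968362661924704
[ 0.63128173 -0.24037675] 0.06920417085771738
dish 282 0.6262416243553162 -0.24182844161987305 0.07229968160390854 0.0021801024177648736
[ 0.62586883 -0.24206122] 0.06947587721186595
cap 82 [0.46485982 0.19521298 0.00605027] [0.49555147 0.21761146 0.0290916 ] [0.48054446 0.2023676  0.01855302]
stop 67 [0.6036763  0.22394349 0.00620739] [0.63723938 0.26321861 0.0332904 ] [0.61780446 0.23435693 0.02271121]
0.0 4884
0.01 464
0.02 371
0.03 611
0.04 581
0.05 532
0.06 1488
0.07 876
0.08 653
0.09 892
0.1 558
0.11 271
0.12 266
0.13 215
0.14 513
0.15 155
0.16 145
0.17 229
0.18 38
0.19 61
```

Run:
```python
from h import *
import pickle
D=pickle.load(open("side0.pkl","rb"));S=pickle.load(open("scene0.pkl","rb"))
for nm,c,(u0,v0,u1,v1) in(("S",S,(330,120,450,260)),("D",D,(270,130,400,210))):
    X=xyzmap(c);Z=X[v0:v1,u0:u1,2]
    im=cv2.applyColorMap(np.clip(Z/0.2*255,0,255).astype(np.uint8),cv2.COLORMAP_JET)
    cv2.imwrite(f"pics/z{nm}.png",cv2.resize(im,None,fx=4,fy=4,interpolation=cv2.INTER_NEAREST))
```

```text
(no output)
```

View pics/zD.png

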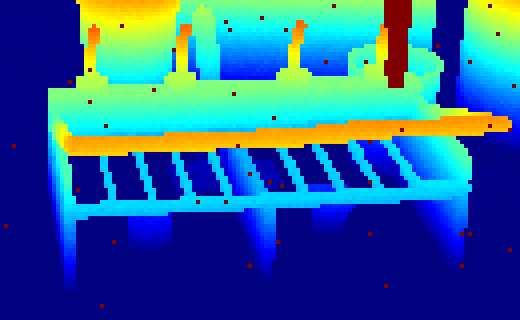

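View pics/zS.png

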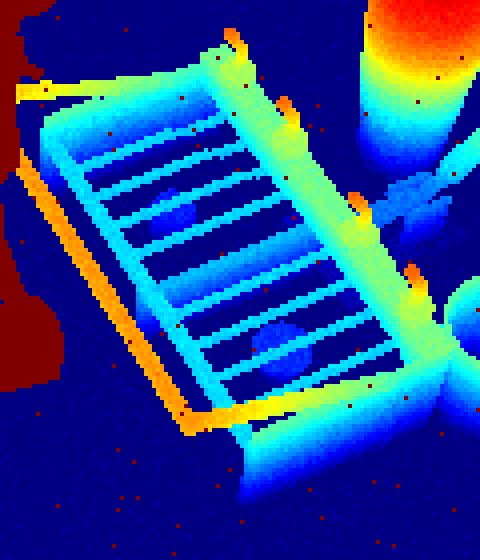

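Run:
```python
from h import *
import pickle
D=pickle.load(open("side0.pkl","rb"));S=pickle.load(open("scene0.pkl","rb"))
for nm,c,(u0,v0,u1,v1) in(("S",S,(335,155,382,232)),("D",D,(284,158,390,172))):
    X=xyzmap(c)[v0:v1,u0:u1].reshape(-1,3)
    k=(X[:,2]>.134)&(X[:,2]<.155)&(X[:,1]<.25)&(X[:,1]>0);q=X[k]
    vx,vy,x0,y0=cv2.fitLine(q[:,:2].astype(np.float32),cv2.DIST_HUBER,0,.01,.01).ravel()
    if vx<0: vx,vy=-vx,-vy
    e=(q[:,:2]-[x0,y0])@[vx,vy];o=(q[:,:2]-[x0,y0])@[-vy,vx]
    print("rail",nm,k.sum(),"dir",np.degrees(np.arctan2(vy,vx)),x0,y0,"ends",(np.array([x0,y0])+e.min()*np.array([vx,vy])).round(4),(np.array([x0,y0])+e.max()*np.array([vx,vy])).round(4),np.percentile(o,[5,95]),np.percentile(q[:,2],[5,95]))
# front slat z~.062-.07
for nm,c,(u0,v0,u1,v1) in(("S",S,(340,150,400,232)),("D",D,(284,172,390,186))):
    X=xyzmap(c)[v0:v1,u0:u1].reshape(-1,3)
    k=(X[:,2]>.058)&(X[:,2]<.075);q=X[k]
    print(nm,len(q));
    vx,vy,x0,y0=cv2.fitLine(q[:,:2].astype(np.float32),cv2.DIST_HUBER,0,.005,.01).ravel()
    print("slat",np.degrees(np.arctan2(vy,vx)),x0,y0)
# cap clouds
X=xyzmap(D);Q=X[178:198,296:318].reshape(-1,3);k=(Q[:,2]>.006)&(Q[:,2]<.022)&(Q[:,1]<.25)
q=Q[k];print("capD",q[:,0].min(),q[:,0].max(),q[:,1].min(),k.sum(),"by pct",np.percentile(q[:,0],[5,95]))
A=np.c_[2*q[:,:2],np.ones(len(q))]
sol=np.linalg.lstsq(A,(q[:,:2]**2).sum(1),rcond=None)[0];print(sol[:2],np.sqrt(sol[2]+sol[:2]@sol[:2]))
from scipy.optimize import least_squares
f=least_squares(lambda p:np.hypot(*(q[:,:2]-p).T)-.018,[.48,.215],loss="soft_l1",f_scale=.002);print("fixed r",f.x)
X=xyzmap(S);Q=X[160:190,360:385].reshape(-1,3);k=(Q[:,2]>.024)&(Q[:,2]<.04);q=Q[k]
print("capS top",k.sum(),np.median(q,0),q.min(0),q.max(0))
Q=X[192:217,388:410].reshape(-1,3);k=(Q[:,2]>.027)&(Q[:,2]<.04);q=Q[k]
print("stopS top",k.sum(),np.median(q,0),q.min(0),q.max(0))
```

```text
rail S 392 dir 10.231277 0.6253339 0.11705901 ends [0.4944 0.0934] [0.7309 0.1361] [-0.00466839  0.0059808 ] [0.13949279 0.14764835]
rail D 471 dir 10.121441 0.58653927 0.10709626 ends [0.4301 0.0792] [0.7039 0.1281] [-0.00316183  0.00498558] [0.13537167 0.14626847]
S 1159
slat 7.160492 0.5385662 0.18635933
D 579
slat 10.735967 0.5169903 0.15188721
capD 0.4649032872430406 0.49555147042159003 0.19521297999554335 55 by pct [0.4650141  0.49541679]
[0.47968955 0.21288174] 0.01478592861933561
fixed r [0.4795762  0.21713949]
capS top 55 [0.49154346 0.21608093 0.03013952] [0.46726107 0.19988467 0.02400038] [0.50115392 0.23183628 0.03504479]
stopS top 121 [0.62100865 0.24763373 0.03294408] [0.60174864 0.2265276  0.02745914] [0.64420114 0.26767948 0.03905472]
```

Candidates:
- **Cap:** the steel one is at scene (373,175) in the left bay. The other, at (400,208), is the black stopper.
- **Dish:** the cream-white one is at scene (226,257). The other, at (183,166), is blue.
- **Reacher:** the only one is at scene (225,190), and the side crop confirms it. Its yaw is 102.4° and its grip is at (0.438, -0.246).

All heights and sizes match the ones given.

```bash
cat > plan.py <<'E'
import numpy as np
from scipy.spatial.transform import Rotation as R
from bench import r
def toolR(yaw,lean): # yaw of reacher axis deg, lean back deg
    a=np.radians(yaw-90); ax=np.array([np.cos(a),np.sin(a),0])
    return R.from_rotvec(ax*np.radians(lean))*R.from_euler("xyz",[np.pi,0,np.pi/2+a])
def cur():
    s=r.observe();return s["eef_pos"],R.from_euler("xyz",s["orientation"]),s
def delta(p,yaw,lean,base=None):
    p0,R0,_=cur() 
    if base is not None:p0,R0=np.array(base[0]),toolR(*base[1:])
    Rt=toolR(yaw,lean); w=(Rt*R0.inv()).as_rotvec()
    return ((np.array(p)-p0)/.4).round(4),(w/(2*np.pi)).round(4)
def tcp_for_grip(g,yaw,lean): return np.array(g)+.005*toolR(yaw,lean).as_matrix()[:,2]
E
python3 - <<'E'
from plan import *
p=tcp_for_grip([.4377,-.2459,.040],102.43,38);print(p, toolR(102.43,38).as_matrix())
z=toolR(102.43,38).as_matrix()[:,2]
print(delta(p-z*.12,102.43,38,([.675,0,.237],90,0)),p-z*.12)
E
```

```text
[ 0.4370374  -0.24289385  0.03605995] [[-0.1696167   0.97655971 -0.13251909]
 [ 0.76953955  0.21524668  0.60123019]
 [ 0.61566148  0.         -0.78801075]]
(array([-0.5552, -0.7876, -0.2659]), array([0.1051, 0.0114, 0.0333])) [ 0.4529397  -0.31504147  0.13062124]
```

```bash
python3 -m pendant '[[[-0.06,-0.08,0,0.01,0.001,0.003],[-0.12,-0.16,0,0.02,0.002,0.007],[-0.18,-0.25,0,0.03,0.003,0.01],[-0.24,-0.34,0,0.045,0.004,0.013],[-0.3,-0.42,0,0.06,0.006,0.018]]]' 1
python3 -m pendant '[[[-0.06,-0.08,0,0.01,0.001,0.003],[-0.12,-0.16,0,0.02,0.002,0.007],[-0.18,-0.25,0,0.03,0.003,0.01],[-0.24,-0.34,0,0.04,0.004,0.013],[-0.255,-0.3676,0,0.045,0.0054,0.0153]]]'
python3 - <<'E'
from plan import *
p=tcp_for_grip([.4377,-.2459,.040],102.43,38)
z=toolR(102.43,38).as_matrix()[:,2]
_,_,s=cur();print(s["eef_pos"],s["orientation"],s["joint_positions"],toolR(102.43,38).as_euler("xyz"))
print(delta(p-z*.12,102.43,38))
E
```

```text
clock: 0.57
eef_pos: [0.5548, -0.1676, 0.2375]
orientation: [-3.128, -0.382, 1.685]
force: [0.1, -0.6, -1.3]
gripper_width: 0.0872
clock: 0.98
eef_pos: [0.4486, -0.3213, 0.2349]
orientation: [-3.132, -0.662, 1.772]
force: [-0.0, -1.3, 0.3]
gripper_width: 0.0873
[ 0.44859968 -0.32130367  0.23488659] [-3.13217696 -0.662464    1.77178641] [ 0.78535552  0.56424201 -0.06948874  1.53134834 -0.33838475  1.6011408
  1.00721794] [ 3.14159265 -0.66322512  1.78774075]
(array([ 0.0109,  0.0157, -0.2607]), array([ 0.0004, -0.0011,  0.0016]))
```

```bash
python3 -m pendant '[[[0.0029,0.004,-0.065,0.0001,-0.0003,0.0004],[0.0055,0.008,-0.13,0.0002,-0.0006,0.0008],[0.008,0.012,-0.2,0.0003,-0.0009,0.0012],[0.0109,0.0157,-0.2607,0.0004,-0.0011,0.0016],[0.0109,0.0157,-0.2607,0.0004,-0.0011,0.0016]]]'
python3 - <<'E'
from plan import *
from h import *
p=tcp_for_grip([.4377,-.2459,.040],102.43,38)
z=toolR(102.43,38).as_matrix()[:,2]
_,_,s=cur();print(s["eef_pos"],s["orientation"],s["joint_positions"])
print(delta(p,102.43,38))
c=r.capture("side");save(c,"side1")
E
```

```text
clock: 1.4
eef_pos: [0.4561, -0.3055, 0.1277]
orientation: [-3.141, -0.671, 1.798]
force: [-1.6, 0.4, 0.3]
gripper_width: 0.0869
[ 0.45605788 -0.3055363   0.12770569] [-3.1412316  -0.67081016  1.79795542] [ 0.77129419  0.67471325 -0.08531859  1.61465211 -0.33843895  1.4197163
  1.06639967]
(array([-0.0476,  0.1566, -0.2291]), array([-0.0012, -0.0003, -0.0017]))
```

View pics/side1.png

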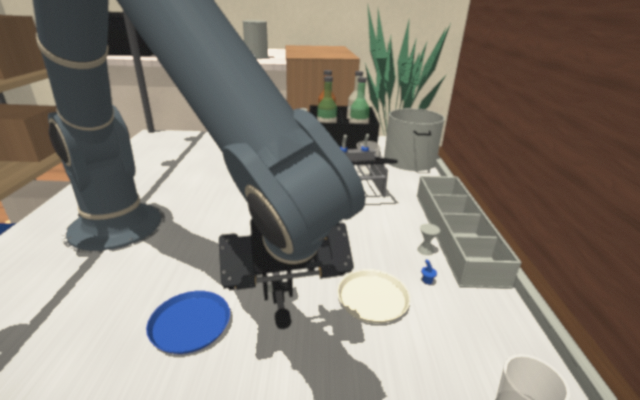

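```bash
python3 -m pendant '[[[-0.009,0.03,-0.045,0,0,0],[-0.018,0.06,-0.09,-0.0005,0,-0.0008],[-0.024,0.078,-0.115,-0.001,0,-0.0016],[-0.024,0.078,-0.115,-0.001,0,-0.0016],[-0.024,0.078,-0.115,-0.001,0,-0.0016]]]'
python3 -m pendant '[[[0,0,0,0,0,0],[0,0,0,0,0,0]]]'
python3 - <<'E'
from plan import *
from h import *
p=tcp_for_grip([.4377,-.2459,.040],102.43,38)
_,_,s=cur();print(s["eef_pos"],s["orientation"],np.abs(s["qvel"]).max())
print(delta(p,102.43,38))
E
```

```text
clock: 1.87
eef_pos: [0.4493, -0.2768, 0.0877]
orientation: [3.135, -0.656, 1.792]
force: [0.7, -1.3, 0.0]
gripper_width: 0.0868
clock: 2.03
eef_pos: [0.4496, -0.2777, 0.0876]
orientation: [3.134, -0.655, 1.791]
force: [-0.5, 0.3, -0.1]
gripper_width: 0.087
[ 0.44963354 -0.27769562  0.08762686] [ 3.13433459 -0.65475054  1.79120253] 0.007921430380895756
(array([-0.0315,  0.087 , -0.1289]), array([0.0011, 0.0012, 0.0002]))
```

```bash
python3 -m pendant '[[[-0.01,0.03,-0.043,0.0004,0.0004,0],[-0.02,0.06,-0.086,0.0008,0.0008,0.0001],[-0.0315,0.087,-0.1289,0.0011,0.0012,0.0002],[-0.0315,0.087,-0.1289,0.0011,0.0012,0.0002],[-0.0315,0.087,-0.1289,0.0011,0.0012,0.0002]]]'
python3 -m pendant '[[[0,0,0,0,0,0],[0,0,0,0,0,0]]]'
python3 - <<'E'
from plan import *
from h import *
p=tcp_for_grip([.4377,-.2459,.040],102.43,38)
_,_,s=cur();print(s["eef_pos"],s["orientation"],np.abs(s["qvel"]).max(),s["force"])
print(delta(p,102.43,38))
c=r.capture("side");save(c,"side2")
c["color"]=cv2.resize(c["color"][200:340,200:420],(800,509));save(c,"side2z")
c=r.capture("wrist");save(c,"wrist2")
E
```

```text
clock: 2.45
eef_pos: [0.4363, -0.2418, 0.0351]
orientation: [-3.139, -0.666, 1.787]
force: [0.5, -0.6, 0.9]
gripper_width: 0.0872
clock: 2.62
eef_pos: [0.4372, -0.2431, 0.0358]
orientation: [-3.141, -0.663, 1.788]
force: [-0.4, -0.1, 0.4]
gripper_width: 0.0872
[ 0.43720571 -0.24313681  0.03581932] [-3.14147122 -0.66308015  1.78767439] 0.006284925249914734 [-0.37620641 -0.08571634  0.39578304]
(array([-0.0004,  0.0006,  0.0006]), array([ 0., -0., -0.]))
```

View pics/side2z.png

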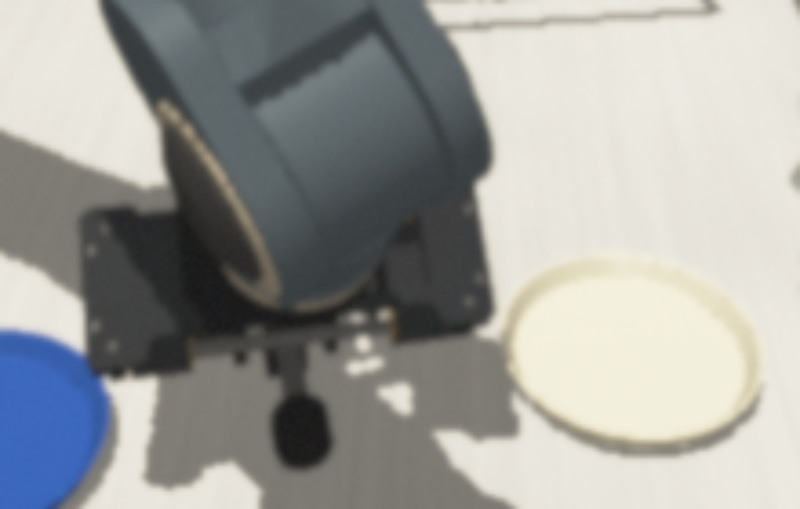

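View pics/wrist2.png

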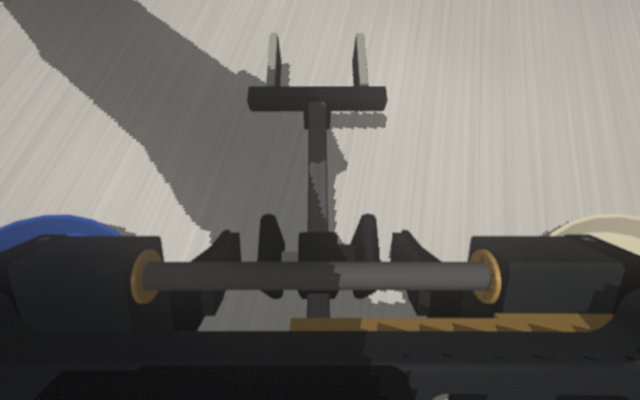

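The wrist view shows both plates, at about (270,250) and (365,250), centred between the fingers, with the jaws ahead at (275,55) and (360,55). I'll close to about 51 mm.

```bash
python3 -m pendant '[[[0,0,0,0,0,0],[0,0,0,0,0,0],[0,0,0,0,0,0],[0,0,0,0,0,0],[0,0,0,0,0,0]]]' 0.17
python3 -m pendant '[[[0,0,0,0,0,0],[0,0,0,0,0,0],[0,0,0,0,0,0],[0,0,0,0,0,0],[0,0,0,0,0,0]]]'
python3 - <<'E'
from h import *
c=r.capture("wrist");save(c,"wrist3")
s=r.observe();print(s["eef_pos"],s["force"],s["gripper_width"])
E
```

```text
clock: 3.13
eef_pos: [0.4361, -0.2415, 0.0348]
orientation: [-3.139, -0.666, 1.787]
force: [-0.2, 0.3, 0.7]
gripper_width: 0.0612
clock: 3.55
eef_pos: [0.4364, -0.2414, 0.0348]
orientation: [-3.14, -0.666, 1.788]
force: [0.7, 0.7, 0.9]
gripper_width: 0.0515
[ 0.4363049  -0.24144496  0.03480462] [ 2.28646993 -0.68057746  1.5976652 ] 0.05137613652281037
```

View pics/wrist3.png

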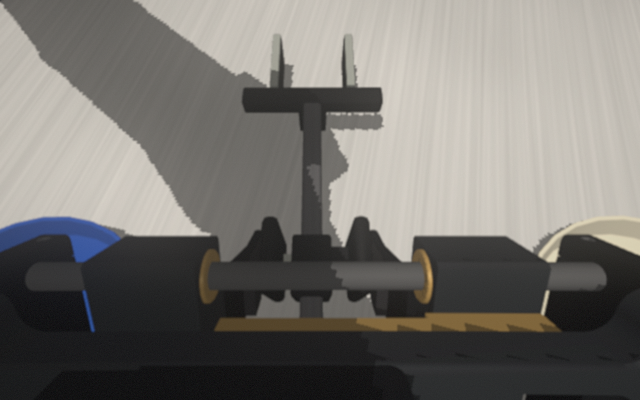

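```bash
python3 -m pendant '[[[0,0,0.02,0,0,0],[0,0,0.04,0,0,0],[0,0,0.06,0,0,0],[0,0,0.06,0,0,0],[0,0,0.06,0,0,0]]]'
python3 - <<'E'
from plan import *
from h import *
c=r.capture("wrist");save(c,"wrist4")
_,_,s=cur();print(s["eef_pos"],s["orientation"],s["force"],s["gripper_width"])
cap=np.array([.482,.2165]);th=np.radians(100.2);a=np.array([np.cos(th),np.sin(th)]);n=np.array([-a[1],a[0]])
g=cap-.27*a-.0023*n
p=tcp_for_grip([*g,.062],100.2,38);print(p,delta(p,100.2,38))
E
```

```text
clock: 4.02
eef_pos: [0.4363, -0.2419, 0.0593]
orientation: [-3.14, -0.664, 1.788]
force: [0.0, -0.9, -2.6]
gripper_width: 0.051
[ 0.43601824 -0.24170952  0.0589551 ] [-3.13935714 -0.66505636  1.78745579] [-0.62322916  0.27548913 -3.05969816] 0.05069942669058842
[ 0.53153141 -0.04579586  0.05805995] (array([ 0.2388,  0.4898, -0.0022]), array([-0.0002, -0.0003, -0.0064]))
```

View pics/wrist4.png

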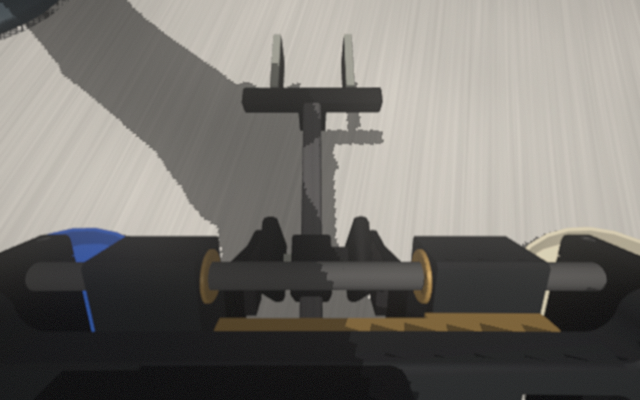

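```bash
python3 -m pendant '[[[0.024,0.049,0,0,0,-0.0006],[0.048,0.098,0,0,0,-0.0013],[0.072,0.147,0,0,0,-0.0019],[0.096,0.196,0,0,0,-0.0026],[0.12,0.245,0,0,0,-0.0032]]]'
python3 -m pendant '[[[0.024,0.049,0,0,0,-0.0006],[0.048,0.098,0,0,0,-0.0013],[0.072,0.147,0,0,0,-0.0019],[0.096,0.196,0,0,0,-0.0026],[0.119,0.245,-0.002,0,0,-0.0032]]]'
python3 -m pendant '[[[0,0,0,0,0,0],[0,0,0,0,0,0],[0,0,0,0,0,0]]]'
python3 - <<'E'
from plan import *
from h import *
_,_,s=cur();print(s["eef_pos"],s["orientation"],s["force"],s["gripper_width"],s["joint_positions"])
import pickle
for n in("wrist","side","scene"):
    c=r.capture(n);save(c,n+"5");pickle.dump(c,open(n+"5.pkl","wb"))
E
```

```text
clock: 4.48
eef_pos: [0.4846, -0.1405, 0.0587]
orientation: [-3.139, -0.667, 1.768]
force: [0.2, 0.1, -2.8]
gripper_width: 0.0508
clock: 4.9
eef_pos: [0.5319, -0.0424, 0.058]
orientation: [-3.139, -0.667, 1.749]
force: [1.1, -0.2, -3.3]
gripper_width: 0.0509
clock: 5.15
eef_pos: [0.5313, -0.0448, 0.0576]
orientation: [-3.138, -0.666, 1.748]
force: [0.3, -0.9, -3.0]
gripper_width: 0.051
[ 0.53126677 -0.0447925   0.05764507] [-3.13811289 -0.66605757  1.74772753] [ 0.32746868 -0.93887613 -3.04131024] 0.0509612072743252 [ 0.47602507  0.67088531 -0.22169995  1.85925585 -0.5356791   1.01783052
  0.83481032]
```

View pics/wrist5.png

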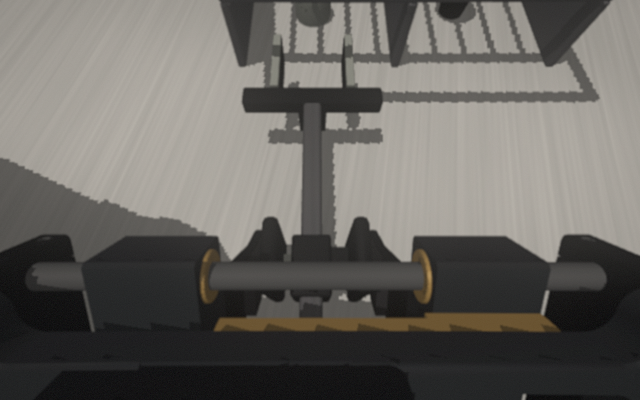

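View pics/side5.png

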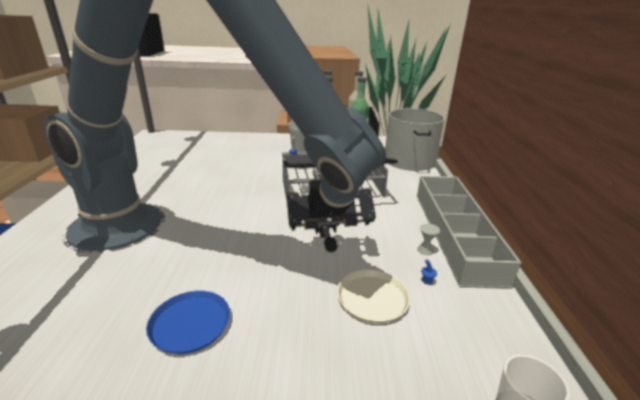

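View pics/scene5.png

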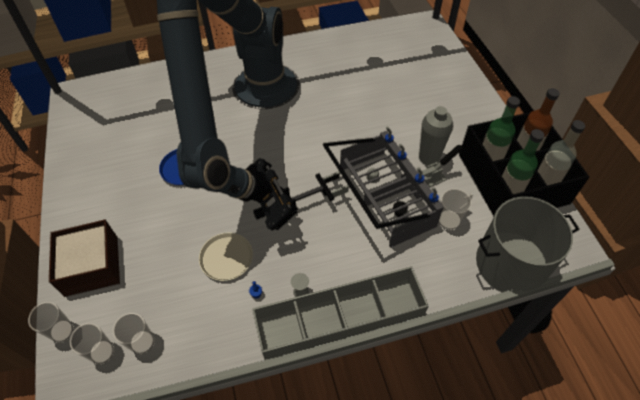

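Run:
```python
from h import *
import pickle
c=pickle.load(open("wrist5.pkl","rb"));X=xyzmap(c)
th=np.radians(100.2);a=np.array([np.cos(th),np.sin(th)]);n=np.array([-a[1],a[0]])
def show(nm,u0,v0,u1,v1,zl,zh):
    Q=X[v0:v1,u0:u1].reshape(-1,3);q=Q[(Q[:,2]>zl)&(Q[:,2]<zh)]
    s=(q[:,:2]-[.482,.2165])@a;t=(q[:,:2]-[.482,.2165])@n
    print(nm,len(q),"s",np.percentile(s,[1,50,99]).round(4),"t",np.percentile(t,[1,50,99]).round(4),"z",np.percentile(q[:,2],[1,99]).round(4));return s,t
show("jl",270,30,286,86,.02,.09);show("jr",340,30,356,86,.02,.09)
show("head",240,86,384,112,.03,.09)
s,t=show("shaft",300,130,326,220,.03,.09)
print("shaft slope",np.degrees(np.arctan(np.polyfit(s,t,1)[0])))
show("cap",294,0,336,30,.008,.045)
s,t=show("cap",294,0,336,30,.008,.022)
from scipy.optimize import least_squares
q=np.c_[s,t];f=least_squares(lambda p:np.hypot(*(q-p).T)-.018,[0,0],loss="soft_l1",f_scale=.002);print(f.x)
show("finL",228,0,250,66,.004,.06);show("finM",386,0,412,66,.004,.06)
Q=X[60:85,200:400].reshape(-1,3);print("table z",np.median(Q[abs(Q[:,2])<.015][:,2]))
```

```text
jl 619 s [-0.1428 -0.1183 -0.0955] t [0.0233 0.0253 0.0297] z [0.0301 0.0553]
jr 588 s [-0.1433 -0.1196 -0.0954] t [-0.0297 -0.0254 -0.0232] z [0.0301 0.055 ]
head 3482 s [-0.1657 -0.1577 -0.1462] t [-0.0463 -0.      0.0463] z [0.0465 0.0572]
shaft 1765 s [-0.2427 -0.2152 -0.1823] t [-0.0059 -0.0001  0.0059] z [0.053  0.0565]
shaft slope -0.06679683131537426
cap 531 s [-0.0169 -0.0136 -0.0006] t [-0.0163  0.0003  0.0173] z [0.0082 0.0242]
cap 469 s [-0.0169 -0.0133 -0.0003] t [-0.0166  0.0003  0.0174] z [0.0082 0.0218]
[0.00262396 0.00075692]
finL 1124 s [-0.0715 -0.0634 -0.0107] t [0.063  0.0637 0.0708] z [0.0046 0.0582]
finM 1208 s [-0.0723 -0.0641 -0.0038] t [-0.0801 -0.0731 -0.0725] z [0.0046 0.0583]
table z -0.0005810963015818386
```

```bash
python3 -m pendant '[[[0.002,0.0004,-0.016,0,0,0],[0.004,0.0007,-0.033,0,0,0],[0.0042,0.0007,-0.05,0,0,0],[0.0042,0.0007,-0.05,0,0,0],[0.0042,0.0007,-0.05,0,0,0]]]'
python3 -m pendant '[[[-0.005,0.03,0,0,0,0],[-0.011,0.06,0,0,0,0],[-0.016,0.09,0,0,0,0],[-0.022,0.12,0,0,0,0],[-0.027,0.15,0,0,0,0]]]'
python3 -m pendant '[[[0,0,0,0,0,0],[0,0,0,0,0,0]]]'
python3 - <<'E'
from plan import *
from h import *
_,_,s=cur();print(s["eef_pos"],s["orientation"],s["force"],s["gripper_width"],s["joint_positions"])
import pickle
for n in("wrist",):
    c=r.capture(n);save(c,n+"6");pickle.dump(c,open(n+"6.pkl","wb"))
c=r.capture("scene");c["color"]=cv2.resize(c["color"][100:260,220:480],(780,480));save(c,"scene6")
X=xyzmap(pickle.load(open("wrist6.pkl","rb")))
Q=X[86:112,240:384].reshape(-1,3);print(np.percentile(Q[:,2],[50,90,99]))
E
```

```text
clock: 5.72
eef_pos: [0.5329, -0.0452, 0.0372]
orientation: [-3.137, -0.667, 1.746]
force: [0.2, 0.8, -2.7]
gripper_width: 0.0511
clock: 6.13
eef_pos: [0.522, 0.017, 0.0383]
orientation: [-3.139, -0.666, 1.749]
force: [-0.8, -0.3, -3.2]
gripper_width: 0.0513
clock: 6.3
eef_pos: [0.5222, 0.0161, 0.0382]
orientation: [-3.14, -0.666, 1.75]
force: [0.4, -1.2, -2.4]
gripper_width: 0.0512
[0.52224244 0.01606297 0.03818799] [-3.13952234 -0.66605759  1.74956187] [ 0.37852398 -1.15507943 -2.37832873] 0.0511934730461451 [ 0.41593208  0.67676839 -0.26329752  1.93101595 -0.58646877  0.90574275
  0.81731619]
[0.03597268 0.03709359 0.03779512]
```

View pics/wrist6.png

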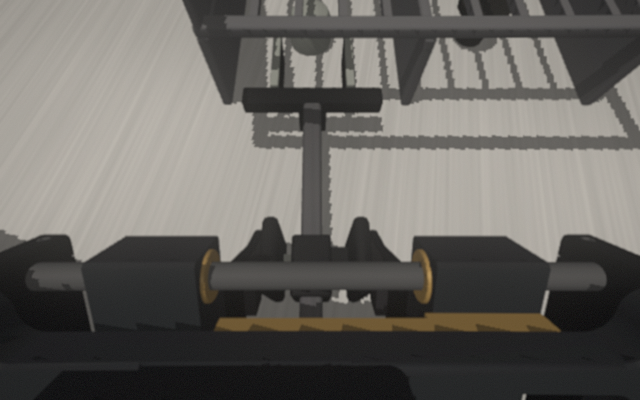

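View pics/scene6.png

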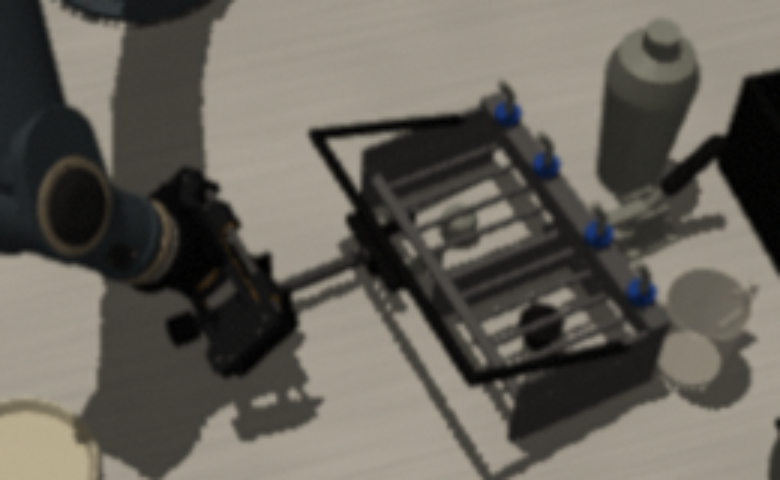

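```bash
python3 -m pendant '[[[-0.005,0.03,0,0,0,0],[-0.011,0.06,0,0,0,0],[-0.016,0.09,0,0,0,0],[-0.022,0.12,0,0,0,0],[-0.0276,0.1535,0,0,0,0]]]'
python3 -m pendant '[[[0,0,0,0,0,0],[0,0,0,0,0,0],[0,0,0,0,0,0]]]'
cat > chk.py <<'E'
from plan import *
from h import *
import pickle,sys
k=sys.argv[1]
_,_,s=cur();print(s["eef_pos"],s["orientation"],s["force"],s["gripper_width"])
c=r.capture("wrist");save(c,"wrist"+k);pickle.dump(c,open("wrist"+k+".pkl","wb"))
X=xyzmap(c);Q=X[86:112,240:384].reshape(-1,3);print("head top",np.percentile(Q[:,2],[50,90,99]))
E
python3 chk.py 7
```

```text
clock: 6.82
eef_pos: [0.511, 0.0778, 0.038]
orientation: [-3.139, -0.666, 1.748]
force: [-0.6, 0.3, -2.3]
gripper_width: 0.0513
clock: 7.07
eef_pos: [0.5118, 0.0758, 0.0378]
orientation: [-3.14, -0.665, 1.747]
force: [-1.0, -0.4, -2.6]
gripper_width: 0.051
[0.51178134 0.07580977 0.03780667] [-3.13952199 -0.66503852  1.74697141] [-0.96859556 -0.43953959 -2.6065505 ] 0.05099002345072285
head top [0.14035205 0.14279853 0.14370015]
```

View pics/wrist7.png

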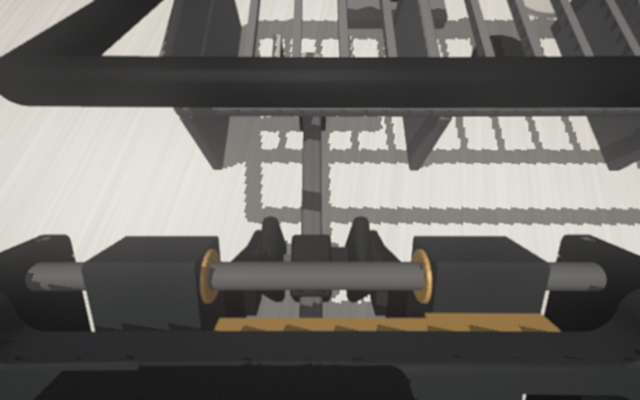

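Run:
```python
from h import *
c=r.capture("scene");c["color"]=cv2.resize(c["color"][120:230,310:450],(764,600),interpolation=cv2.INTER_CUBIC);save(c,"scene7")
```

```text
(no output)
```

View pics/scene7.png

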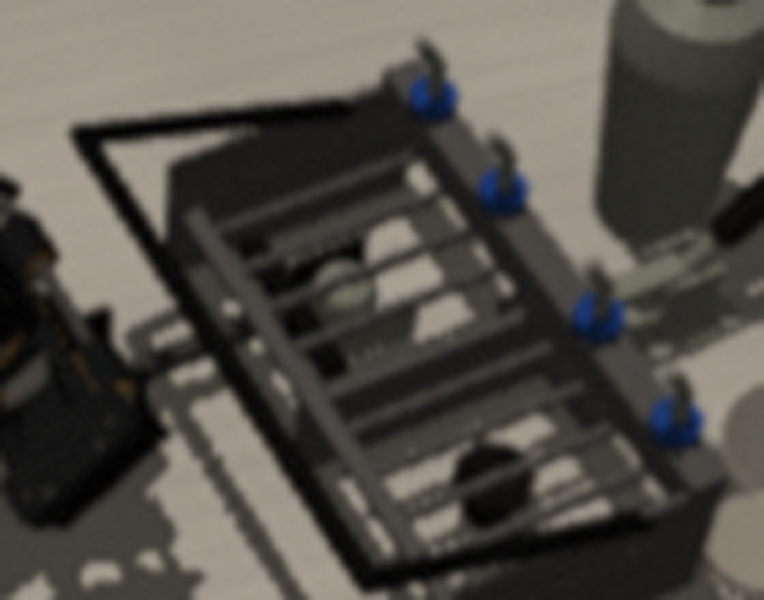

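The scene crop shows the cap at about (343,288), between the dark jaws. The stopper is still in the other bay, so I'll squeeze.

```bash
python3 -m pendant '[[[0,0,0,0,0,0],[0,0,0,0,0,0],[0,0,0,0,0,0],[0,0,0,0,0,0],[0,0,0,0,0,0]]]' -0.1
python3 -m pendant '[[[0,0,0,0,0,0],[0,0,0,0,0,0],[0,0,0,0,0,0],[0,0,0,0,0,0],[0,0,0,0,0,0]]]'
python3 - <<'E'
from h import *
s=r.observe();print(s["eef_pos"],s["force"],s["ft_torque"],s["gripper_width"])
c=r.capture("scene");c["color"]=cv2.resize(c["color"][120:230,310:450],(764,600),interpolation=cv2.INTER_CUBIC);save(c,"scene8")
E
```

```text
clock: 7.58
eef_pos: [0.5116, 0.0759, 0.0378]
orientation: [-3.139, -0.666, 1.747]
force: [-0.0, 0.7, -2.8]
gripper_width: 0.0459
clock: 8.0
eef_pos: [0.5115, 0.0762, 0.0379]
orientation: [-3.139, -0.666, 1.747]
force: [0.6, -0.0, -3.7]
gripper_width: 0.0457
[0.51150408 0.0762083  0.03791737] [ 0.6092946  -0.04773599 -3.68959897] [-1.14175998 -0.19730767 -0.03534175] 0.04569011640348568
```

View pics/scene8.png

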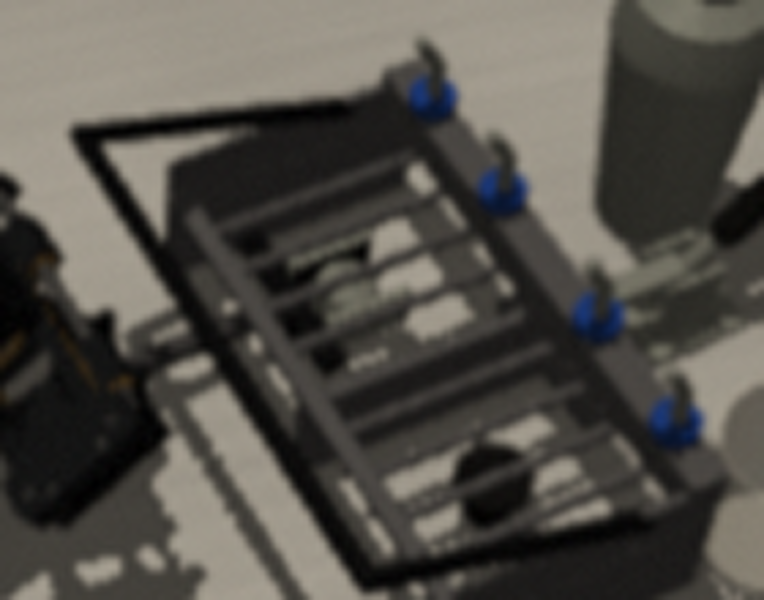

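Width stalled at 45.7 mm against about 46.4 mm expected on the cap, so it is gripped. I'll lift 10 mm and withdraw.

```bash
python3 -m pendant '[[[0,0,0.01,0,0,0],[0,0,0.02,0,0,0],[0,0,0.025,0,0,0],[0,0,0.025,0,0,0],[0,0,0.025,0,0,0]]]'
python3 -m pendant '[[[0.005,-0.03,0,0,0,0],[0.011,-0.06,0,0,0,0],[0.016,-0.09,0,0,0,0],[0.022,-0.12,0,0,0,0],[0.027,-0.15,0,0,0,0]]]'
python3 -m pendant '[[[0.005,-0.03,0,0,0,0],[0.011,-0.06,0,0,0,0],[0.016,-0.09,0,0,0,0],[0.022,-0.12,0,0,0,0],[0.027,-0.15,0,0,0,0]]]'
python3 -m pendant '[[[0.005,-0.03,0,0,0,0],[0.009,-0.05,0,0,0,0],[0.009,-0.05,0,0,0,0]]]'
python3 chk.py 9
```

```text
clock: 8.47
eef_pos: [0.5117, 0.0762, 0.0482]
orientation: [-3.14, -0.666, 1.748]
force: [-0.2, 0.3, -3.3]
gripper_width: 0.0456
clock: 8.88
eef_pos: [0.5228, 0.0139, 0.0477]
orientation: [-3.139, -0.665, 1.745]
force: [-0.6, 0.7, -3.5]
gripper_width: 0.0455
clock: 9.3
eef_pos: [0.5334, -0.0451, 0.0479]
orientation: [-3.139, -0.666, 1.747]
force: [0.4, 0.6, -3.3]
gripper_width: 0.046
clock: 9.55
eef_pos: [0.5375, -0.0667, 0.0475]
orientation: [-3.14, -0.664, 1.744]
force: [0.6, -0.7, -3.0]
gripper_width: 0.0458
[ 0.53750274 -0.06673847  0.04754621] [-3.13971995 -0.66363975  1.74426032] [ 0.5920005  -0.73010018 -2.99220168] 0.04577910142030306
head top [0.04503838 0.04615276 0.04689857]
```

View pics/wrist9.png

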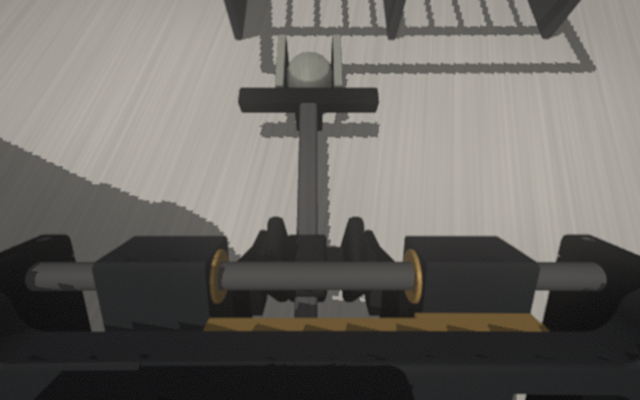

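Run:
```python
from h import *
from plan import *
import pickle
S=pickle.load(open("scene5.pkl","rb"));X=xyzmap(S)
for nm,(u0,v0,u1,v1) in dict(pourer=(245,278,266,300),jig=(288,270,312,296),glass1=(112,310,155,355),glass2=(68,320,112,365),box=(48,220,122,295),rack=(255,270,428,355)).items():
    Q=X[v0:v1,u0:u1].reshape(-1,3);q=Q[(Q[:,2]>.02)&(Q[:,2]<.3)];print(nm,np.percentile(q,[2,98],axis=0).round(3).tolist())
c=pickle.load(open("wrist9.pkl","rb"));X=xyzmap(c)
p0,R0,s=cur();th=np.radians(100.0);a=np.array([np.cos(th),np.sin(th)]);n=np.array([-a[1],a[0]])
def show(nm,u0,v0,u1,v1,zl,zh):
    Q=X[v0:v1,u0:u1].reshape(-1,3);q=Q[(Q[:,2]>zl)&(Q[:,2]<zh)]
    s=(q[:,:2]-p0[:2])@a;t=(q[:,:2]-p0[:2])@n
    print(nm,len(q),"s",np.percentile(s,[1,50,99]).round(4),"t",np.percentile(t,[1,50,99]).round(4),"z",np.percentile(q[:,2],[1,50,99]).round(4));return s,t,q
show("jl",270,36,286,86,.02,.09);show("jr",333,36,345,86,.02,.09)
s,t,q=show("cap",291,50,327,87,.02,.09)
show("head",238,88,380,112,.03,.09)
s,t,_=show("shaft",300,130,318,220,.03,.09)
print("slope",np.degrees(np.arctan(np.polyfit(s,t,1)[0])))
# cross-check the dish from wrist? current commanded
```

```text
pourer [[0.739, -0.199, 0.023], [0.769, -0.17, 0.056]]
jig [[0.755, -0.095, 0.022], [0.82, -0.054, 0.07]]
glass1 [[0.77, -0.513, 0.023], [0.84, -0.444, 0.101]]
glass2 [[0.738, -0.648, 0.022], [0.84, -0.544, 0.101]]
box [[0.481, -0.672, 0.024], [0.63, -0.525, 0.09]]
rack [[0.764, -0.194, 0.022], [0.951, 0.195, 0.072]]
jl 467 s [0.1208 0.1412 0.168 ] t [0.0218 0.0247 0.0281] z [0.0371 0.0435 0.0447]
jr 439 s [0.121  0.1421 0.1683] t [-0.0192 -0.016  -0.0129] z [0.0412 0.0434 0.0446]
cap 1175 s [0.1284 0.1373 0.1563] t [-0.0083  0.0043  0.0177] z [0.0313 0.0395 0.0431]
head 3324 s [0.0986 0.106  0.1161] t [-0.0419  0.0046  0.0509] z [0.0362 0.0452 0.0468]
shaft 1613 s [0.0216 0.0497 0.0818] t [-0.0014  0.0037  0.0094] z [0.0425 0.0448 0.0462]
slope 0.4420186648772906
```

```bash
python3 -m pendant '[[[0,0,0.04,0,0,0],[0,0,0.09,0,0,0],[0,0,0.14,0,0,0],[0.01,-0.04,0.165,0,0,-0.001],[0.025,-0.09,0.165,0,0,-0.003]]]'
python3 -m pendant '[[[0.018,-0.06,0,0,0,-0.003],[0.036,-0.12,0,0,0,-0.006],[0.054,-0.18,0,0,0,-0.009],[0.072,-0.24,0,0,0,-0.012],[0.09,-0.3,0,0,0,-0.015]]]'
python3 -m pendant '[[[0.018,-0.06,0,0,0,-0.002],[0.036,-0.12,0,0,0,-0.004],[0.054,-0.18,0,0,0,-0.006],[0.07,-0.23,0,0,0,-0.008],[0.085,-0.28,0,0,0,-0.0098]]]'
python3 -m pendant '[[[0.018,-0.06,0,0,0,0],[0.0375,-0.128,0,0,0,0],[0.0375,-0.128,0,0,0,0],[0.0375,-0.128,0,0,0,0]]]'
python3 chk.py 10
```

```text
clock: 10.02
eef_pos: [0.5477, -0.0965, 0.1184]
orientation: [3.138, -0.667, 1.738]
force: [0.4, -0.9, -3.8]
gripper_width: 0.0456
clock: 10.43
eef_pos: [0.583, -0.2192, 0.1155]
orientation: [-3.14, -0.667, 1.636]
force: [-0.1, -1.3, -3.3]
gripper_width: 0.0462
clock: 10.85
eef_pos: [0.6171, -0.3314, 0.1153]
orientation: [-3.139, -0.667, 1.574]
force: [-0.1, 0.2, -3.1]
gripper_width: 0.0461
clock: 11.18
eef_pos: [0.6315, -0.3835, 0.1141]
orientation: [-3.138, -0.666, 1.571]
force: [0.4, 0.6, -3.0]
gripper_width: 0.0458
[ 0.63145551 -0.38349052  0.11412528] [-3.13831034 -0.66636306  1.57135864] [ 0.42480041  0.61821266 -3.04682875] 0.04575552100112761
head top [0.11166291 0.11278605 0.11353044]
```

View pics/wrist10.png

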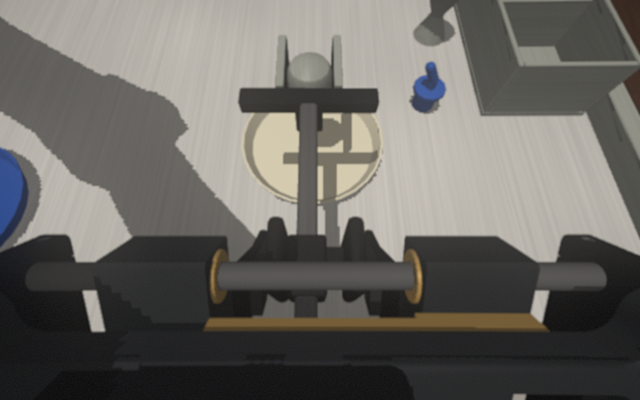

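Run:
```python
from h import *
from plan import *
import pickle
from scipy.optimize import least_squares
c=pickle.load(open("wrist10.pkl","rb"));X=xyzmap(c)
p0,_,_=cur();print(p0)
Q=X[112:210,235:390].reshape(-1,3);q=Q[(Q[:,2]>.011)&(Q[:,2]<.02)][:,:2];print("rim n",len(q))
f=least_squares(lambda p:np.hypot(*(q-p).T)-.0705,[.628,-.241],loss="soft_l1",f_scale=.002);print("dish",f.x,np.abs(f.fun).mean())
Q=X[48:88,288:330].reshape(-1,3);q=Q[(Q[:,2]>.08)&(Q[:,2]<.13)];print("cap",np.percentile(q,[1,50,99],axis=0).round(4))
for u0,u1 in((272,288),(332,345)):
    Q=X[36:86,u0:u1].reshape(-1,3);q=Q[(Q[:,2]>.08)&(Q[:,2]<.13)];print("jaw",np.percentile(q,[1,50,99],axis=0).round(4))
# dome fit: sphere/axis through scene side
D=r.capture("side");save(D,"side10")
```

```text
[ 0.63175518 -0.38183466  0.11440506]
rim n 1123
dish [ 0.62761938 -0.23880695] 0.0016607709144261182
cap [[ 0.6095 -0.2536  0.0934]
 [ 0.6264 -0.2442  0.1056]
 [ 0.6414 -0.2226  0.1097]]
jaw [[ 0.6028 -0.2606  0.0958]
 [ 0.6069 -0.2382  0.11  ]
 [ 0.6097 -0.2131  0.1115]]
jaw [[ 0.6437 -0.2602  0.0987]
 [ 0.6466 -0.2382  0.11  ]
 [ 0.6502 -0.2133  0.1113]]
```

View pics/side10.png

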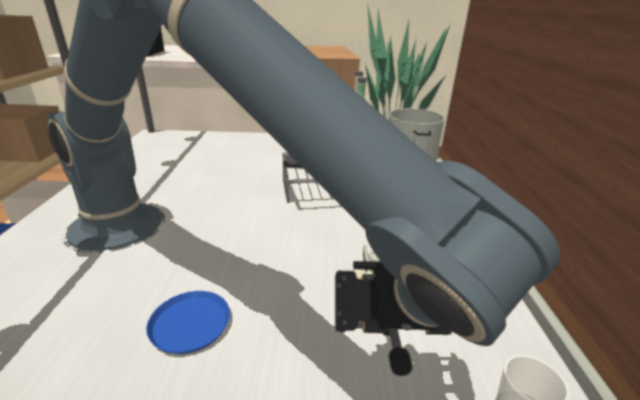

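```bash
python3 -m pendant '[[[0,0,-0.04,0,0,0],[0,0,-0.08,0,0,0],[0,0,-0.12,0,0,0],[0,0,-0.15,0,0,0],[0,0,-0.168,0,0,0]]]'
python3 -m pendant '[[[0,0,0,0,0,0],[0,0,0,0,0,0],[0,0,0,0,0,0],[0,0,0,0,0,0]]]'
python3 chk.py 11;python3 - <<'E'
from h import *
import pickle
X=xyzmap(pickle.load(open("wrist11.pkl","rb")))
Q=X[48:88,288:330].reshape(-1,3);q=Q[(Q[:,2]>.024)&(Q[:,2]<.06)];print("cap",np.percentile(q,[1,50,99],axis=0).round(4))
Q=X[112:210,235:390].reshape(-1,3);q=Q[(Q[:,2]<.01)&(Q[:,2]>-.01)];print("floor",np.median(q[:,2]))
E
```

```text
clock: 11.7
eef_pos: [0.6303, -0.3817, 0.043]
orientation: [-3.134, -0.669, 1.57]
force: [-0.8, 0.3, -3.3]
gripper_width: 0.0461
clock: 12.03
eef_pos: [0.6323, -0.3835, 0.0479]
orientation: [-3.141, -0.665, 1.574]
force: [-0.6, 0.4, -3.3]
gripper_width: 0.0457
[ 0.63232742 -0.38348494  0.04790527] [-3.1414274  -0.66475481  1.573712  ] [-0.60364702  0.38906922 -3.28024472] 0.04571483939957124
head top [0.04524014 0.04634196 0.04714573]
cap [[ 0.6109 -0.2534  0.0271]
 [ 0.6272 -0.2442  0.0392]
 [ 0.6423 -0.2238  0.0432]]
floor 0.00014452640608900944
```

View pics/wrist11.png

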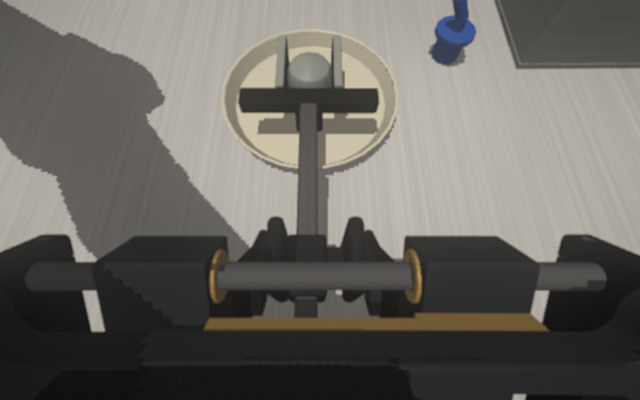

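```bash
python3 -m pendant '[[[0,0,-0.003,0,0,0],[0,0,-0.006,0,0,0],[0,0,-0.009,0,0,0],[0,0,-0.011,0,0,0],[0,0,-0.011,0,0,0]]]'
python3 -m pendant '[[[0,0,-0.001,0,0,0],[0,0,-0.002,0,0,0],[0,0,-0.003,0,0,0],[0,0,-0.003,0,0,0],[0,0,-0.003,0,0,0]]]'
python3 chk.py 12
```

```text
clock: 12.5
eef_pos: [0.6316, -0.3829, 0.0421]
orientation: [-3.139, -0.666, 1.572]
force: [-0.1, 0.6, -3.6]
gripper_width: 0.0461
clock: 12.92
eef_pos: [0.6318, -0.383, 0.0416]
orientation: [-3.139, -0.666, 1.573]
force: [-1.5, -0.7, -0.1]
gripper_width: 0.0462
[ 0.63175779 -0.38298811  0.04158982] [-3.13945221 -0.66635809  1.57270936] [-1.53179017 -0.73514228 -0.12522463] 0.046165034230351454
head top [0.03951502 0.04060284 0.04135584]
```

Vertical load dropped from -3.6 to -0.1 N at cap height 4 mm, so the cap is resting on the dish floor. I'll open to the carry width.

```bash
python3 -m pendant '[[[0,0,0,0,0,0],[0,0,0,0,0,0],[0,0,0,0,0,0],[0,0,0,0,0,0],[0,0,0,0,0,0]]]' 0.2
python3 -m pendant '[[[0,0,0,0,0,0],[0,0,0,0,0,0],[0,0,0,0,0,0]]]'
python3 chk.py 13
```

```text
clock: 13.38
eef_pos: [0.6317, -0.3829, 0.0409]
orientation: [-3.139, -0.666, 1.572]
force: [0.1, -0.4, -2.7]
gripper_width: 0.0521
clock: 13.63
eef_pos: [0.6317, -0.383, 0.0411]
orientation: [-3.139, -0.666, 1.572]
force: [-0.3, -0.3, -2.5]
gripper_width: 0.0525
[ 0.63174761 -0.38304282  0.04110706] [-3.13922092 -0.66583476  1.57239887] [-0.29302534 -0.33654485 -2.46996527] 0.052540295104118
head top [0.03885718 0.03999114 0.0406981 ]
```

View pics/wrist13.png

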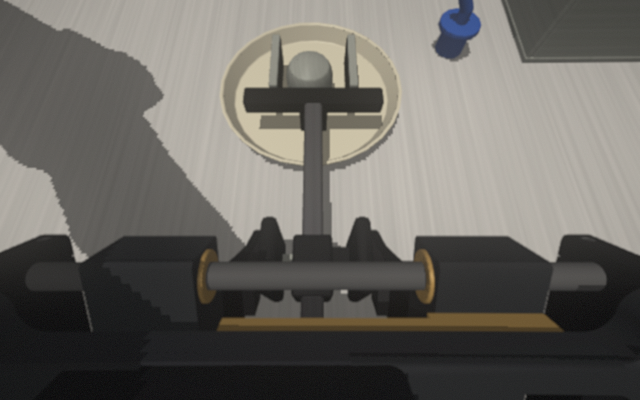

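```bash
python3 -m pendant '[[[0,0,0.01,0,0,0],[0,0,0.03,0,0,0],[0,0,0.06,0,0,0],[0,0,0.1,0,0,0],[0,0,0.15,0,0,0]]]'
python3 -m pendant '[[[0,0,0.03,0,0,0],[0,0,0.03,0,0,0]]]'
python3 chk.py 14;python3 - <<'E'
from h import *
import pickle
c=pickle.load(open("wrist14.pkl","rb"));X=xyzmap(c)
u,v=np.round(proj(c,[.627,-.239,.03])[0]).astype(int);print(u,v)
Q=X[0:160,220:400].reshape(-1,3);q=Q[(Q[:,2]>.024)&(Q[:,2]<.05)&(np.hypot(Q[:,0]-.627,Q[:,1]+.239)<.05)];print("cap",len(q),np.percentile(q,[1,50,99],axis=0).round(4))
E
```

```text
clock: 14.1
eef_pos: [0.6315, -0.3829, 0.1025]
orientation: [-3.138, -0.666, 1.572]
force: [0.1, 0.3, -1.9]
gripper_width: 0.0521
clock: 14.27
eef_pos: [0.6338, -0.3842, 0.119]
orientation: [3.135, -0.661, 1.578]
force: [0.3, -0.4, -2.7]
gripper_width: 0.0525
[ 0.63377326 -0.38423335  0.11902956] [ 3.13479766 -0.66127176  1.5780346 ] [ 0.31422431 -0.35905473 -2.73685059] 0.05249740408488759
head top [0.11626887 0.11744358 0.11818917]
308 130
cap 268 [[ 0.6098 -0.253   0.0244]
 [ 0.6171 -0.2436  0.032 ]
 [ 0.6436 -0.2276  0.0363]]
```

View pics/wrist14.png

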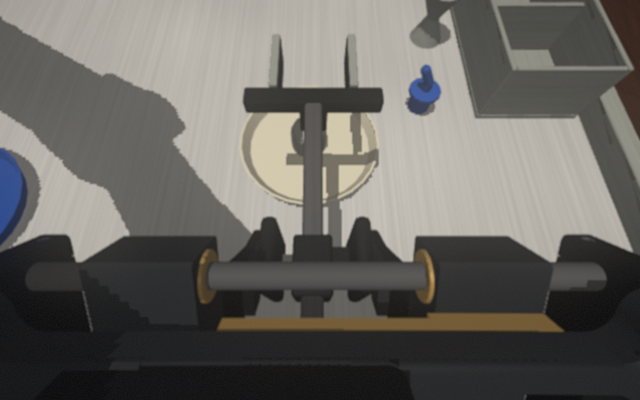

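```bash
python3 -m pendant '[[[-0.05,0.036,0,0,0,0.0034],[-0.1,0.071,0,0,0,0.0068],[-0.15,0.107,0,0,0,0.0103],[-0.2,0.143,0,0,0,0.0138],[-0.245,0.178,0,0,0,0.0172]]]' 0.18
python3 -m pendant '[[[-0.05,0.036,0,0,0,0.0034],[-0.1,0.071,0,0,0,0.0068],[-0.15,0.107,0,0,0,0.0103],[-0.2,0.143,0,0,0,0.0138],[-0.245,0.178,0,0,0,0.0172]]]'
python3 -m pendant '[[[0,0,-0.04,0,0,0],[0,0,-0.08,0,0,0],[0,0,-0.12,0,0,0],[0,0,-0.15,0,0,0],[0,0,-0.17,0,0,0]]]'
python3 -m pendant '[[[0,0,0,0,0,0],[0,0,0,0,0,0],[0,0,0,0,0,0]]]'
python3 chk.py 15;python3 - <<'E'
from plan import *
p=tcp_for_grip([.4377,-.2459,.040],102.43,38);print(delta(p,102.43,38))
E
```

```text
clock: 14.73
eef_pos: [0.532, -0.3109, 0.1124]
orientation: [-3.137, -0.667, 1.68]
force: [0.5, -0.8, -2.3]
gripper_width: 0.0514
clock: 15.15
eef_pos: [0.4341, -0.2398, 0.1128]
orientation: [-3.138, -0.666, 1.789]
force: [-0.0, 0.7, -2.1]
gripper_width: 0.0516
clock: 15.57
eef_pos: [0.4352, -0.2403, 0.0437]
orientation: [-3.138, -0.667, 1.788]
force: [0.1, -0.0, -2.4]
gripper_width: 0.0511
clock: 15.82
eef_pos: [0.4362, -0.2408, 0.0456]
orientation: [-3.14, -0.665, 1.789]
force: [0.1, 0.1, -2.4]
gripper_width: 0.0513
[ 0.43618997 -0.24083837  0.04563093] [-3.14012212 -0.66536987  1.78906057] [ 0.10906061  0.12129974 -2.35351721] 0.051280354360773654
head top [0.04355025 0.04462649 0.04538865]
(array([ 0.0019, -0.0049, -0.0243]), array([-0.0002, -0.0002, -0.0004]))
```

View pics/wrist15.png

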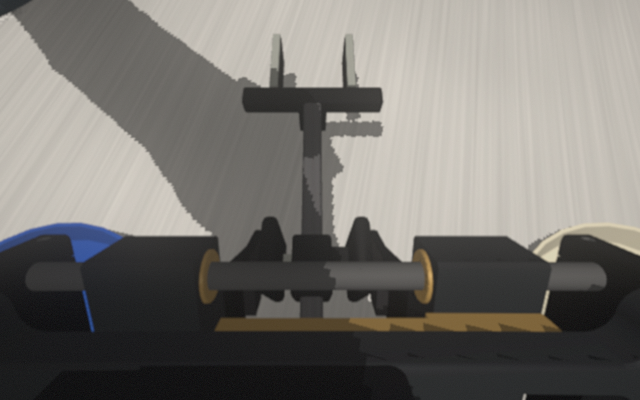

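```bash
python3 -m pendant '[[[0,0,-0.006,0,0,0],[0,0,-0.012,0,0,0],[0,0,-0.018,0,0,0],[0,0,-0.022,0,0,0],[0,0,-0.022,0,0,0]]]'
python3 -m pendant '[[[0,0,-0.002,0,0,0],[0,0,-0.004,0,0,0],[0,0,-0.005,0,0,0],[0,0,-0.005,0,0,0]]]'
python3 chk.py 16
```

```text
clock: 16.28
eef_pos: [0.4355, -0.2405, 0.036]
orientation: [-3.139, -0.666, 1.788]
force: [0.5, 0.7, -3.2]
gripper_width: 0.0515
clock: 16.62
eef_pos: [0.4358, -0.2406, 0.0349]
orientation: [-3.139, -0.667, 1.789]
force: [-0.9, -0.0, 3.2]
gripper_width: 0.0512
[ 0.43577827 -0.24057955  0.034901  ] [-3.13935001 -0.66656503  1.78882133] [-0.918443   -0.0096828   3.17008173] 0.051224927944373395
head top [0.03290165 0.03397987 0.03470841]
```

```bash
python3 -m pendant '[[[0,0,0,0,0,0],[0,0,0,0,0,0],[0,0,0,0,0,0],[0,0,0,0,0,0],[0,0,0,0,0,0]]]' 1
python3 -m pendant '[[[0,0,0,0,0,0],[0,0,0,0,0,0],[0,0,0,0,0,0],[0,0,0,0,0,0],[0,0,0,0,0,0]]]'
python3 chk.py 17
```

```text
clock: 17.08
eef_pos: [0.4361, -0.2404, 0.0342]
orientation: [-3.14, -0.666, 1.789]
force: [0.1, -0.7, 0.3]
gripper_width: 0.0765
clock: 17.5
eef_pos: [0.4358, -0.2406, 0.0343]
orientation: [-3.139, -0.666, 1.789]
force: [-0.2, 0.2, -1.0]
gripper_width: 0.0869
[ 0.43575724 -0.24060568  0.03430322] [-3.13920469 -0.66587135  1.78861822] [-0.16546598  0.20400513 -1.04770704] 0.08692053027730177
head top [0.03273594 0.03383064 0.03467305]
```

View pics/wrist17.png

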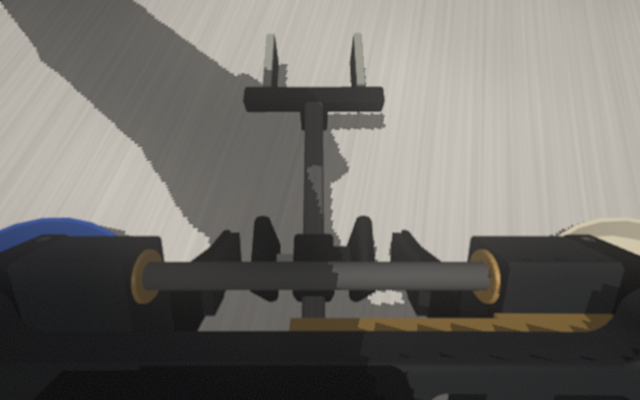

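The reacher is flat with both fingers clear of its plates. I'll back out along the tool axis.

```bash
python3 -m pendant '[[[0.005,-0.02,0.026,0,0,0],[0.01,-0.045,0.06,0,0,0],[0.02,-0.09,0.118,0,0,0],[0.03,-0.135,0.177,0,0,0],[0.04,-0.18,0.236,0,0,0]]]'
python3 -m pendant '[[[0,0,0.06,0,0,0],[0,0,0.14,0,0,0],[0,0,0.22,0,0,0],[0,0,0.3,0,0,0],[0,0,0.3,0,0,0]]]'
python3 -m pendant '[[[-0.02,0,0.06,0,0,0],[-0.1,0,0.1,0,0,0],[-0.15,0,0.1,0,0,0],[-0.15,0,0.1,0,0,0],[-0.15,0,0.1,0,0,0]]]'
python3 - <<'E'
from h import *
import pickle
for n in("scene","side"):
    c=r.capture(n);save(c,n+"18");pickle.dump(c,open(n+"18.pkl","wb"))
E
```

```text
clock: 17.97
eef_pos: [0.4516, -0.3131, 0.1297]
orientation: [-3.139, -0.666, 1.788]
force: [0.3, -0.6, -0.2]
gripper_width: 0.0872
clock: 18.38
eef_pos: [0.4538, -0.314, 0.2549]
orientation: [3.135, -0.658, 1.794]
force: [0.1, 0.2, 1.0]
gripper_width: 0.087
clock: 18.8
eef_pos: [0.391, -0.3129, 0.289]
orientation: [-3.139, -0.665, 1.787]
force: [0.5, -0.5, 0.1]
gripper_width: 0.087
```

View pics/scene18.png

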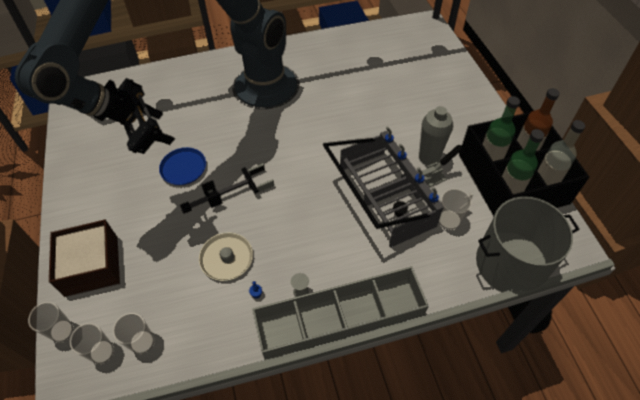

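View pics/side18.png

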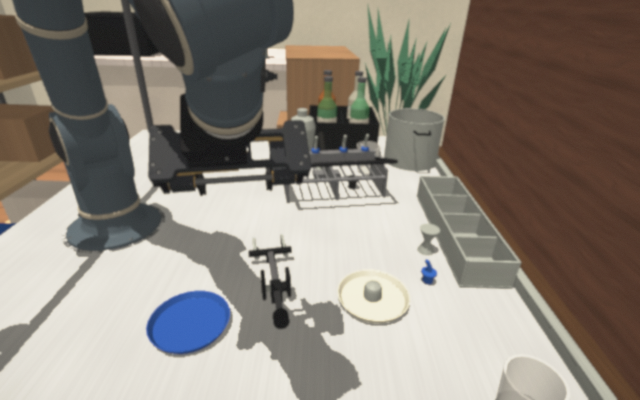

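Run:
```python
from h import *
import pickle
A=pickle.load(open("scene0.pkl","rb"));B=pickle.load(open("scene18.pkl","rb"))
c=pickle.load(open("side18.pkl","rb"));X=xyzmap(c)
Q=X[262:328,330:415].reshape(-1,3);q=Q[(Q[:,2]>.022)&(Q[:,2]<.06)];print("cap",len(q),q.min(0),q.max(0))
q=Q[(Q[:,2]>.0135)&(Q[:,2]<.02)&(np.hypot(Q[:,0]-.627,Q[:,1]+.24)>.05)][:,:2].astype(np.float32);print("dish",cv2.minEnclosingCircle(q))
Q=X[230:330,240:300].reshape(-1,3);q=Q[(Q[:,2]>.008)&(Q[:,2]<.09)];print("reacher",np.percentile(q,[.5,99.5],axis=0))
c["color"]=cv2.resize(c["color"][230:330,230:420],(798,420),interpolation=cv2.INTER_CUBIC);save(c,"fin")
s=r.observe();print(s["clock"],s["force"])
```

```text
cap 215 [ 0.60808418 -0.25706087  0.0222385 ] [ 0.64188246 -0.22737747  0.03839999]
dish ((0.6261116862297058, -0.2424067109823227), 0.07239702343940735)
reacher [[ 0.36377056 -0.33796043  0.00946431]
 [ 0.46594565 -0.07298294  0.06216343]]
18.9 [ 0.6870767   0.57659457 -0.47725517]
```

View pics/fin.png

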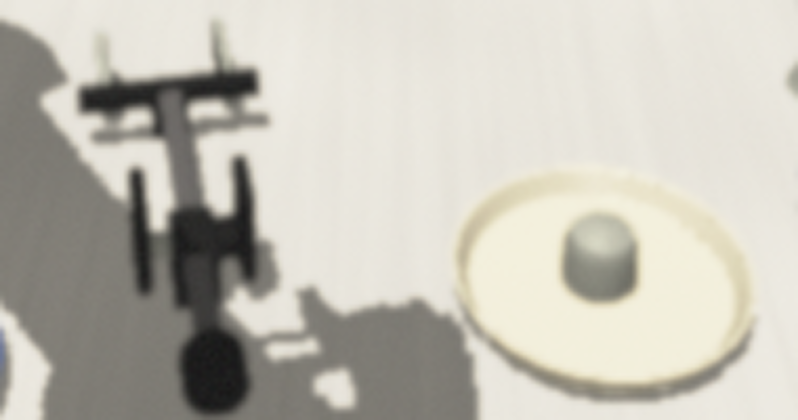

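The cap stands upright in the dish with its top at 38 mm (4 + 34), the dish has not moved, and the reacher lies flat.

Run:
```python
from bench import r
print(r.hand_in())
```

```text
the job is handed in; nothing more can be done
None
```

The cap is now upright in the white enamel dish and let go, and the job is handed in. I took the reacher by its grips, reached into the left bay, squeezed the jaws on the cap and lifted it out without the gripper's fingers touching it. The reacher was then laid flat about where it first lay.

**Last checks (at about 18.9 s, before hand-in; no verdict was given):**
- **Cap:** its top is at 38 mm, which is the 4 mm dish floor plus the 34 mm cap. It sits about 2 mm from the dish centre and was never seen to slip or drop.
- **Dish:** its centre has moved less than 1 mm.
- **Reacher:** it lies flat, with its highest point at 62 mm, as at the start.
- **Robot:** it stands clear of everything, with only noise on the force reading. No force I read during the job was above about 4 N.
- **Other things:** the stopper is still in its bay, and the final pictures show the bystanders where they were. I judged the bystanders by eye and did not measure them.

**Disagreement:** the scene and side cameras differed by about 4 mm in x. I averaged the two and corrected with the wrist camera before reaching into the bay and before lowering the cap.

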